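# Move a soft soap slab to the curing rack with a lifter

## Task

The green olive-oil soap slab on the blue cooling frame is still soft: take the wooden-handled lifter, slide its blade under the slab from the frame's open front, lift it and carry it level to the wooden curing rack, and set it down gently there, lying flat on both rails, squarely between the open front and the back stop and centred from side to side. Then draw the blade out and leave the lifter lying flat on the bench, clear of the slab and both racks. Do not touch the soap with the gripper or arm, do not let it tip or drop, and leave the drinking glass and the label roll where they are.

Things in the scene. Friction and masses are not known exactly. Their poses are not given: they have to be found in the camera images.
- soap_slab: Slab of olive-oil soap, dull green, scored lines and leaf stamps on top, 96 mm (its x) by 112 mm (its y) by 18 mm high, about 0.18 kg. Origin: centre of its underside, z up. At the start it bridges both rails of the cooling frame, underside 12 mm above the bench, its x roughly along the frame's x
- lifter: Trowel-like lifter, 0.25 kg, flat on the bench. Steel blade x -58 to +58 mm, 60 mm wide, 3 mm thick, thin leading edge at +x. A 30 mm wide steel neck (x -58 to -50) at the rear carries a wooden handle running forward above the blade: x -58 to +44, 20 mm wide, z 55 to 81 mm, leaving a 52 mm high throat under it. Origin: centre of the blade's underside; x to the leading edge, z up
- lifter_grip (a point): Point in the middle of the lifter's wooden handle, straight above the blade's centre, 68 mm above the blade's underside; axes as the lifter's. Grip here from above, closing across the 20 mm wide handle (lifter's y); lifter and load balance about here
- cooling_frame: Cooling frame, blue plastic, fixed to the bench: two rails along its x (x -74 to +60 mm), each 20 mm wide, 12 mm high, centred at y +50 and -50 mm, bare bench in the 80 mm gap between them; a back stop (x 60 to 72, 120 mm wide, 22 mm high) closes the far end, 2 mm thick feet reach to x 101. Origin: on the bench between the rails; x from the open front to the back stop (away from the robot), z up
- curing_rack: Curing rack, pale wood, fixed to the bench: two rails along its x (x -74 to +60 mm), each 20 mm wide, 12 mm high, centred at y +50 and -50 mm, bare bench in the 80 mm gap between them; a back stop (x 60 to 72, 120 mm wide, 22 mm high) closes the far end, 2 mm thick feet reach to x 101. Origin: on the bench between the rails; x from the open front to the back stop (away from the robot), z up
- glass: Small drinking glass, 49 mm across, 62 mm high, bystander; origin at the centre of its underside
- label_roll: White roll of blank labels lying flat, 83 mm across, 44 mm high, bystander; origin at the centre of its underside
Mind the look-alikes: they are no part of the job. Leave any orange look-alike of the lifter alone.

How it is judged:
By the outcome, as a careful person would: the job done as asked, in the order asked, and still so for the second after the job is handed in, with the robot touching nothing.
It also fails if it takes over 58 s, if anything falls off the work surface, if the arm or the gripper's body presses on something with over 40 N, if the wrist force passes 120 N, or if a joint passes its speed limit or range.

## Robot

A 6-joint arm with a two-finger parallel gripper is mounted at the origin on a cart in front of the work surface, level with it; the furniture and walls round the work are solid. World frame = base frame: x ahead of the robot, y to its left, z up, the work surface at z = 0. Lengths are in m, angles in rad, forces in N, time in s.
With the tool pointing down it reaches from about 0.275 to 0.75 m from the base axis. Payload 10.2 kg.
Tool frame: the origin (TCP) lies midway between the tips of the shut fingers; the grasp point (between the pads) lies 19 mm behind it (env.hold_point_z is the distance from the TCP to the grasp point, in m); z points along the fingers, y is the line along which they close (so a half turn about z gives the same grasp; the last joint's range is limited). The gripper opens to 85 mm and grips with 20 to 120 N. Pads are 22 mm wide; open, the fingers measure 114 mm over their backs; the gripper's body (76 mm by 85 mm) begins 54 mm behind the grasp point. The pads swing forward as they close: fully open they stand 13 mm farther back than shut.
Start: joints at [1.116, 0.313, 1.498, -0, 1.331, -0.223], TCP at [0.121, 0.511, 0.231] pointing down, gripper open.
Joint ranges: [-2.94, 2.94], [-0.97, 2.17], [0.19, 2.56], [-1.23, 4.37], [0.02, 3.11], [-2.88, 2.88]. Speed limits (rad/s): [2.39, 2.39, 3.01, 3.14, 3.14, 3.14].

## Interface

Orientations are given as a unit quaternion [x, y, z, w].
In Python, from bench import env, kinematics, monitor, eyes, job gives the robot as it stands. The module is installed in compiled form; this text tells all that it offers. Calls block until the motion is done:
- env.reach(position, orientation): joint-space move of the TCP to a pose.
- env.movel(position, velocity=0.15, frame=None, guard=None): straight line of the TCP; frame=None keeps the orientation; velocity is the mean speed in m/s. With guard (N) it stops when the force on the tool has changed by that much, and returns True; else False.
- env.set_joints(angles): joint-space move.
- env.release() and env.close_gripper(effort=None): open the fingers fully, or close them until they stop; effort is the grip in N (None keeps the last).
- env.hold(seconds).
- kinematics.ik(position, orientation): joint angles nearest the present ones, or None.
- monitor.sense(): the state.
- eyes.grab_frame(name): name is "scene" or "side" or "wrist"; returns a dict with "frame" (480x640x3 uint8, red, green, blue), "mtx" (3x3 intrinsics, pixels), "view" (4x4, takes a point from world to camera coordinates). Camera axes: x right, y down, z forward; pixel columns grow to the right and rows downward; lengths in m; the calibration is good to about 2 mm. A picture is of the moment at which its call begins. There is no depth.
A pose or a line that the arm cannot do raises env.MotionError and nothing moves.
- job.hand_in(): hands the job in; it is judged then, once.
The state is a dict: "clock": time; "joints": joint angles; "qvel": joint speeds; "joint_efforts": joint torques, N m; "position": TCP position; "ee_rot": TCP orientation; "contact_force": force on the tool from outside, world axes, zero at the start; "ft_torque": the same for the moment, N m; "finger_gap": opening from 0.0 (shut) to 1.0 (fully open); "gripper_force": force on a finger pad.
Only numpy, scipy, OpenCV 4.12 (cv2) and the standard library are available. Lean on these libraries where they do the work, as an engineer would, in place of code of your own. Each camera call takes 0.05 s, during which the arm holds its last target. There are 200 camera calls.

## Working session

There is one attempt and no reset: what is moved stays moved. The work goes in short steps, each a Python script; the robot and the scene stay as the last script left them, time stands still between calls to the robot, and variables do not carry over. Pictures are saved under pics/ and viewed, at most 11 in all, crops included, and the job is handed in when it is done.

```bash
mkdir -p pics; python3 - <<'E'
from bench import env, kinematics, monitor, eyes, job
import cv2, pickle
d={}
for n in("scene","side","wrist"):
    f=eyes.grab_frame(n); d[n]=f; cv2.imwrite(f"pics/{n}0.png",f["frame"][:,:,::-1])
    print(n,f["mtx"].round(1).tolist(),f["view"].round(3).tolist())
pickle.dump(d,open("f0.pkl","wb"))
s=monitor.sense();print(s["clock"],s["position"],s["ee_rot"],env.hold_point_z)
E
```

```text
scene [[469.9, 0.0, 321.2], [0.0, 469.9, 233.9], [0.0, 0.0, 1.0]] [[-0.649, -0.761, 0.009, 0.023], [-0.404, 0.334, -0.852, 0.402], [0.645, -0.556, -0.524, 0.414], [0.0, 0.0, 0.0, 1.0]]
side [[474.8, 0.0, 314.1], [0.0, 474.8, 243.7], [0.0, 0.0, 1.0]] [[0.885, -0.465, -0.006, -0.622], [-0.214, -0.395, -0.893, 0.011], [0.413, 0.792, -0.449, 1.115], [0.0, 0.0, 0.0, 1.0]]
wrist [[380.2, 0.0, 324.2], [0.0, 380.2, 234.9], [0.0, 0.0, 1.0]] [[0.228, 0.974, -0.002, -0.524], [0.935, -0.218, 0.279, -0.037], [0.271, -0.065, -0.96, 0.379], [0.0, 0.0, 0.0, 1.0]]
0.15 [0.12054441 0.51079093 0.23087697] [ 1.15634984e-01  9.93291660e-01 -4.49422984e-04 -1.60142033e-04] 0.0187
```

View pics/scene0.png

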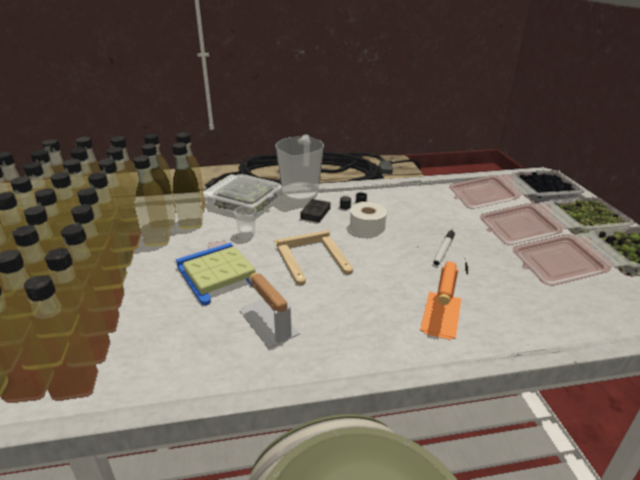

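View pics/side0.png

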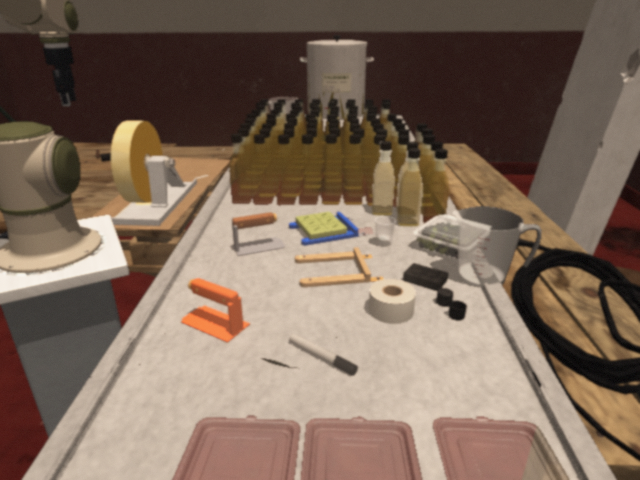

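Scene picture: wooden-handled lifter at about (270,305), with the blue frame and green slab at (217,270). The pale curing rack is at (315,258), the glass at (245,222) and the label roll at (368,218). There are two lifters: the wooden/steel one at (270,305), and the orange one at (445,300), which is the look-alike to leave alone. The side picture shows the same at (257,233) and (217,310). I'll confirm this in an enlarged crop.

```bash
cat > h.py <<'E'
import numpy as np, cv2, pickle
def K(f): return np.array(f["mtx"]),np.array(f["view"])
def proj(f,P):
    M,V=K(f); p=np.atleast_2d(P)@V[:3,:3].T+V[:3,3]; q=p@M.T; return q[:,:2]/q[:,2:]
def unproj(f,uv,z):
    M,V=K(f); d=V[:3,:3].T@np.linalg.inv(M)@np.array([*uv,1.]); c=-V[:3,:3].T@V[:3,3]
    return c+d*(z-c[2])/d[2]
E
python3 - <<'E'
from h import *
d=pickle.load(open("f0.pkl","rb"))
def crop(n,x,y,w,h,s,o): cv2.imwrite(o,cv2.resize(d[n]["frame"][y:y+h,x:x+w,::-1],None,fx=s,fy=s,interpolation=cv2.INTER_CUBIC))
crop("scene",170,190,200,150,4,"pics/sc.png"); crop("side",220,195,200,110,4,"pics/si.png")
for n,u in(("scene",(270,305)),("scene",(217,270)),("scene",(315,258))): print(unproj(d[n],u,0).round(3))
E
```

```text
[ 0.47  -0.249  0.   ]
[ 0.627 -0.229  0.   ]
[ 0.534 -0.408  0.   ]
```

View pics/sc.png

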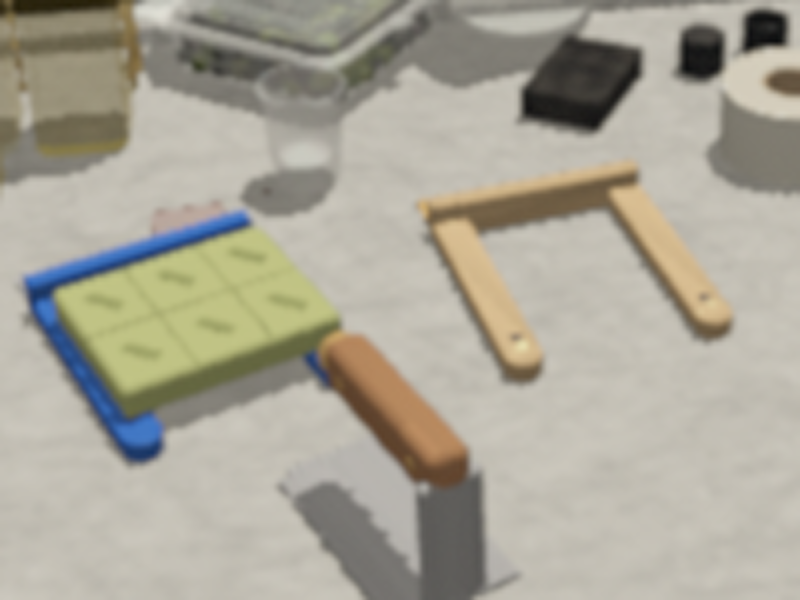

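View pics/si.png

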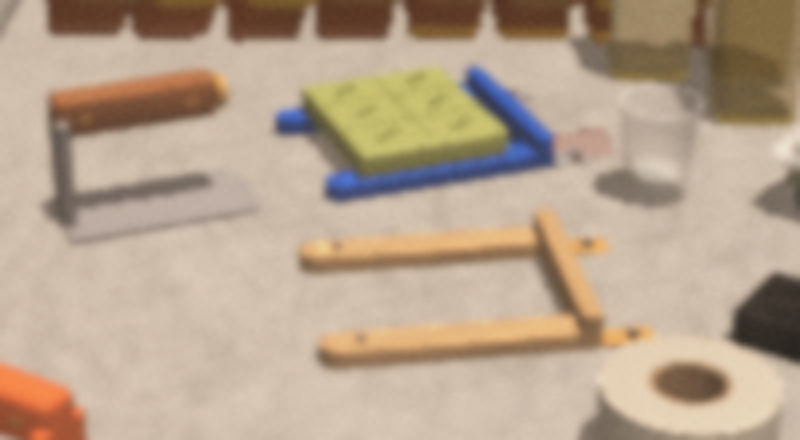

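The crops confirm it: the lifter has a brown wooden handle and a steel blade, and its leading edge points toward the slab. Next is one overhead wrist look to sharpen the poses.

```bash
cat >> h.py <<'E'
from scipy.spatial.transform import Rotation as R
def down(yaw): # tool x = -(cos,sin): camera on the robot side, tool y = lifter y
    c,s=np.cos(yaw),np.sin(yaw)
    return R.from_matrix(np.array([[-c,-s,0],[-s,c,0],[0,0,-1.]])).as_quat()
E
python3 - <<'E'
from h import *
from bench import env, kinematics, monitor, eyes
p=[0.50,-0.30,0.36]
for y in (0,0.2,-.2): print(y,kinematics.ik(p,down(y)))
env.reach(p,down(0))
f=eyes.grab_frame("wrist"); pickle.dump(f,open("w1.pkl","wb"))
cv2.imwrite("pics/w1.png",cv2.resize(f["frame"][:,:,::-1],(800,600),interpolation=cv2.INTER_CUBIC))
s=monitor.sense();print(s["clock"],s["position"],s["joints"])
E
```

```text
0 [-7.41219025e-01  4.02936901e-01  1.04439339e+00 -4.44089210e-16
  1.69426237e+00 -2.31201535e+00]
0.2 [-7.41219025e-01  4.02936901e-01  1.04439339e+00 -4.44089210e-16
  1.69426237e+00 -2.51201535e+00]
-0.2 [-7.41219025e-01  4.02936901e-01  1.04439339e+00 -4.44089210e-16
  1.69426237e+00 -2.11201535e+00]
3.3667 [ 0.50027392 -0.29946588  0.3599977 ] [-7.40232450e-01  4.02857468e-01  1.04451282e+00  6.04970710e-05
  1.69426890e+00 -2.31186988e+00]
```

View pics/w1.png

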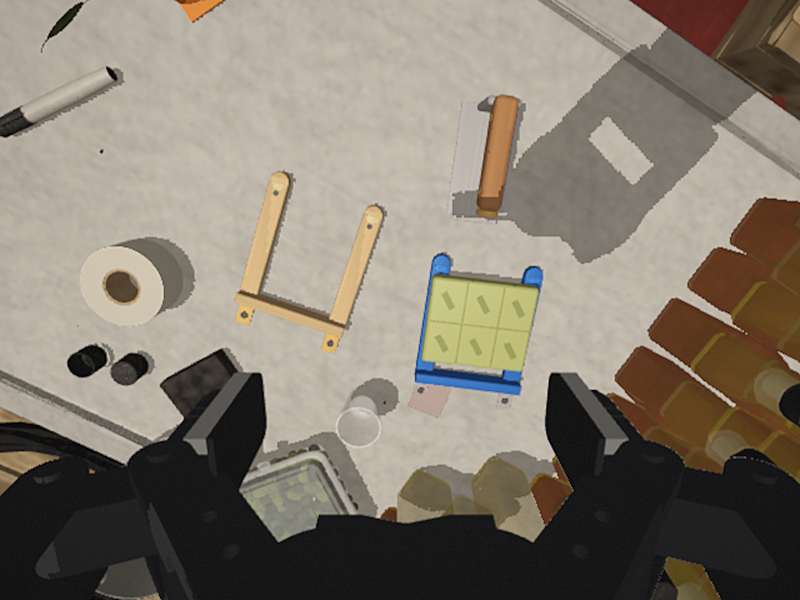

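The wrist view (scaled to 800x600) shows the lifter blade corner at (452,216) and its handle from (508,97) to (490,210). The slab's top corners run from (436,277) to (524,375). The curing rack's rail tips are at (282,172) and (375,205), and the glass is at (358,425). I'll fit the poses from all three views.

```bash
cat > fit.py <<'E'
from h import *
from scipy.optimize import least_squares
d=pickle.load(open("f0.pkl","rb")); w=pickle.load(open("w1.pkl","rb"))
F={"c":(d["scene"],lambda u,v:((u+.5)/4-.5+170,(v+.5)/4-.5+190)),
   "s":(d["side"],lambda u,v:((u+.5)/4-.5+220,(v+.5)/4-.5+195)),
   "w":(w,lambda u,v:((u+.5)*.8-.5,(v+.5)*.8-.5))}
O={"frame":[("c",60,60,22,30,290),("c",72,-60,22,247,213),("s",72,-60,22,553,150),("s",-74,50,6,278,122),("s",-74,-50,6,328,187),
 ("w",72,60,22,520,394),("w",72,-60,22,415,384),("w",60,-60,22,417,372),("w",-74,-50,12,442,254),("w",-74,50,12,535,266)],
"slab":[("c",-48,56,30,125,397),("c",-48,-56,30,340,322),("c",48,56,30,57,292),("c",48,-56,30,258,228),
 ("s",-48,56,30,303,92),("s",-48,-56,30,362,160),("s",48,-56,30,507,142),("s",48,56,30,437,68),
 ("w",-48,-56,30,436,277),("w",-48,56,30,541,288),("w",48,56,30,524,375),("w",48,-56,30,421,362)],
"rack":[("c",72,-60,22,637,165),("c",60,-60,22,637,180),("c",60,60,22,433,217),("s",72,60,22,553,213),("s",60,60,22,537,215),("s",72,-60,22,602,318),("s",60,-60,22,583,325),
 ("s",-74,-50,6,320,352),("s",-74,50,6,302,257),("w",-74,-50,12,282,172),("w",-74,50,12,375,205),("w",60,-60,22,240,291),("w",72,60,22,343,335),("w",60,60,22,348,325)],
"lifter":[("c",58,30,3,280,487),("c",-58,-30,3,520,573),("s",-58,-30,0,72,242),("s",58,-30,0,258,210),("s",58,30,3,238,173),
 ("w",58,-30,3,452,216),("w",-58,-30,3,461,98),("w",-58,10,81,519,98),("w",-58,-10,81,497,96)]}
res={}
for n,L in O.items():
    def r(p,L=L):
        c,s=np.cos(p[2]),np.sin(p[2]); out=[]
        for k,x,y,z,u,v in L:
            f,m=F[k]; x,y=x/1e3,y/1e3
            out.append(proj(f,[p[0]+c*x-s*y,p[1]+s*x+c*y,z/1e3])[0]-m(u,v))
        return np.array(out).ravel()
    for cams in ("csw","w","cs"):
        LL=[l for l in L if l[0] in cams]
        q=least_squares(lambda p:r(p,LL),[.55,-.25,0],loss="soft_l1")
        print(n,cams,(q.x*[1e3,1e3,57.3]).round(1))
        if cams=="csw": res[n]=q.x; print(r(q.x,LL).reshape(-1,2).round(1).tolist())
pickle.dump(res,open("res.pkl","wb"))
f,s=res["frame"],res["slab"];c,k=np.cos(f[2]),np.sin(f[2]);D=s-f
print("slab in frame",(c*D[0]+k*D[1])*1e3,(-k*D[0]+c*D[1])*1e3,D[2]*57.3)
E
python3 fit.py
```

```text
frame csw [ 607.6 -221.    -7. ]
[[-0.4, -0.6], [-1.1, -1.6], [0.4, -4.0], [-1.8, 0.7], [-1.3, 0.8], [0.3, 0.6], [-0.5, -1.1], [-1.0, 0.7], [-0.2, -0.0], [0.4, -0.3]]
frame w [ 607.7 -220.8   -6.8]
frame cs [ 608.7 -221.3   -8.5]
slab csw [ 601.8 -220.9   -6.7]
[[-1.2, -1.2], [0.8, -2.3], [-2.5, -0.6], [0.1, -1.6], [-1.5, -2.4], [-0.8, -1.9], [0.2, -3.7], [-0.1, -1.8], [-1.9, -0.7], [0.1, 0.6], [-0.4, -1.5], [0.3, -0.2]]
slab w [ 602.5 -220.3   -7. ]
slab cs [ 600.2 -222.4   -6.8]
rack csw [ 530.2 -401.   -19.2]
[[-1.5, -1.8], [0.6, -3.0], [-0.9, -1.9], [-1.1, -2.0], [-2.3, -2.1], [0.2, -1.8], [-0.8, -3.1], [-1.3, -0.1], [-2.2, 0.3], [-0.4, -1.2], [1.2, -0.7], [-2.8, 0.6], [-0.7, 1.7], [-2.0, 1.8]]
rack w [ 529.5 -399.8  -18.5]
rack cs [ 531.  -403.4  -20.6]
lifter csw [ 438.  -222.2   -6.8]
[[-1.6, -4.3], [0.6, -0.6], [-0.4, 0.7], [1.9, 0.1], [-0.7, -2.1], [-5.9, 1.9], [0.6, 1.7], [1.3, -1.7], [-0.3, -2.7]]
lifter w [ 439.2 -218.8   -3.3]
lifter cs [ 437.  -222.2   -8.2]
slab in frame -5.84104821283714 -0.6057830207977505 0.282693550753858
```

```bash
python3 - <<'E'
from h import *
from bench import env, kinematics, monitor, eyes
yaw=np.radians(-6.8)
print(kinematics.ik([.6,-.22,.06],down(yaw)),kinematics.ik([.53,-.4,.06],down(-.33)))
env.reach([.455,-.222,.26],down(yaw))
f=eyes.grab_frame("wrist"); pickle.dump(f,open("w2.pkl","wb"))
im=cv2.resize(f["frame"][:,:,::-1],(800,600),interpolation=cv2.INTER_CUBIC)
cv2.imwrite("pics/w2.png",im)
s=monitor.sense();print(s["clock"],s["position"])
E
```

```text
[-5.34450114e-01  7.25832680e-01  1.31342156e+00 -4.44089210e-16
  1.10233841e+00 -1.98656405e+00] [-8.22571074e-01  7.76328968e-01  1.21866698e+00 -4.44089210e-16
  1.14659670e+00 -2.06336740e+00]
4.0167 [ 0.45602414 -0.22310625  0.26153796]
```

View pics/w2.png

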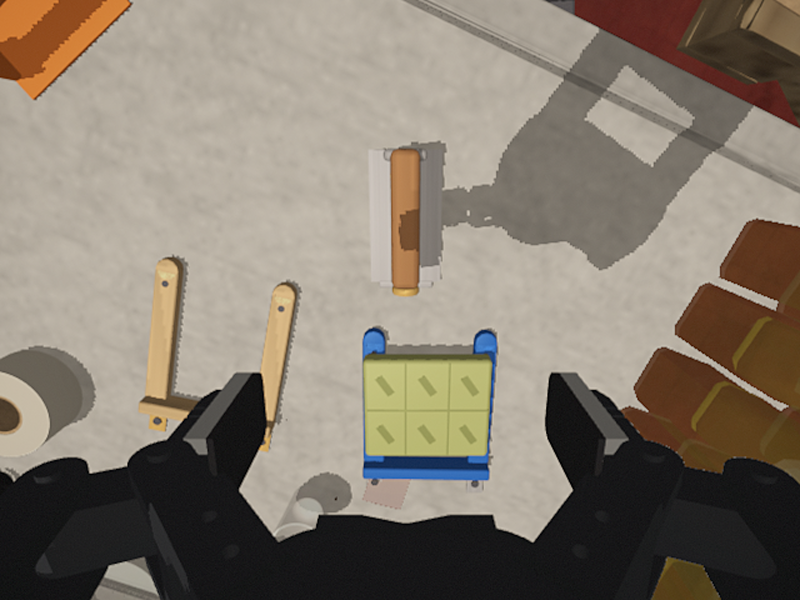

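The view shows the lifter nearly aligned: blade edges at u≈371 and 440 with the lead edge at v≈281, slab top from (364,361) to (490,456), and frame rail tips at (375,328) and (486,330). I'll refit with it.

```bash
python3 - <<'E'
s=open("fit.py").read()
s=s.replace('res={}','''F["v"]=(pickle.load(open("w2.pkl","rb")),F["w"][1])
O["lifter"]=[l for l in O["lifter"] if l[:2]!=("c",58) and l!=("w",58,-30,3,452,216)]
O["lifter"]+=[("v",-58,-30,3,369,150),("v",58,-30,3,372,283),("v",58,30,3,439,281),("v",-58,-10,81,392,150),("v",-58,10,81,420,150),("v",44,-10,81,391,290),("v",44,10,81,419,290)]
O["slab"]+=[("v",-48,-56,30,364,362),("v",-48,56,30,491,361),("v",48,-56,30,365,457),("v",48,56,30,489,456)]
O["frame"]+=[("v",-74,-50,12,375,328),("v",-74,50,12,486,330),("v",72,-60,22,363,480),("v",72,60,22,488,479)]
O["rack"]+=[("v",-74,-50,12,169,257),("v",-74,50,12,287,282),("v",60,-60,22,143,403)]
res={}''').replace('("csw","w","cs")','("cswv","wv","v")').replace('=="csw"','=="wv"')
open("fit2.py","w").write(s)
E
python3 fit2.py
```

```text
frame cswv [ 607.4 -220.8   -7.2]
frame wv [ 607.4 -220.7   -7.1]
[[0.5, 0.5], [-0.3, -1.3], [-0.8, 0.5], [0.2, -0.2], [0.7, -0.4], [-2.2, 1.2], [0.1, 0.4], [-0.2, -1.4], [1.4, 0.2]]
frame v [ 607.  -220.5   -7.5]
slab cswv [ 602.1 -220.9   -6.5]
slab wv [ 602.4 -220.7   -6.6]
[[-1.9, -0.1], [0.1, 1.0], [-0.2, -1.1], [0.6, 0.3], [-0.9, -1.2], [2.4, -0.4], [0.5, 0.3], [-0.4, 1.2]]
slab v [ 602.5 -221.2   -6.1]
rack cswv [ 530.5 -399.9  -19.1]
rack wv [ 530.5 -398.9  -18.5]
[[0.5, -0.6], [2.3, -1.0], [-0.9, 1.5], [1.5, 1.7], [0.1, 1.8], [-0.4, 0.6], [-0.4, -0.3], [-1.2, -1.5]]
rack v [ 531.1 -398.1  -18.2]
lifter cswv [ 438.3 -221.6   -6.7]
lifter wv [ 438.4 -221.6   -6.6]
[[0.9, 2.1], [1.6, -1.3], [0.1, -2.2], [-0.7, -0.5], [-0.8, 3.9], [0.5, 5.5], [-1.9, -1.5], [0.4, -1.5], [-0.0, 6.8], [0.1, 6.8]]
lifter v [ 435.4 -221.    -6.8]
slab in frame -4.984714817293513 -0.6219844732678897 0.5029833002186326
```

```bash
cat >> h.py <<'E'
def shot(eyes,name,boxes):
    ims=[]
    for n,(x,y) in boxes.items():
        f=eyes.grab_frame(n); pickle.dump(f,open(f"{name}_{n}.pkl","wb"))
        ims.append(cv2.resize(f["frame"][y:y+100,x:x+266,::-1],(798,300),interpolation=cv2.INTER_CUBIC))
    cv2.imwrite(f"pics/{name}.png",np.vstack(ims))
def st(m): s=m.sense(); print(round(s["clock"],2),s["position"].round(4),s["contact_force"].round(2),s["ft_torque"].round(2),round(s["finger_gap"],3),round(float(np.max(s["gripper_force"])),1))
Y=np.radians(-6.8)
E
python3 - <<'E'
from h import *
from bench import env, monitor, eyes
env.movel([.437,-.2216,.09],frame=down(Y)); 
print(env.movel([.437,-.2216,.049],velocity=.08,guard=8)); st(monitor)
env.close_gripper(90); st(monitor)
env.movel([.437,-.2216,.055],velocity=.03); st(monitor)
env.movel([.453,-.2031,.055],velocity=.1); st(monitor)
shot(eyes,"g",{"scene":(130,235),"side":(190,190)})
E
```

```text
False
5.97 [ 0.4372 -0.2218  0.0493] [ 0.42 -0.23  0.3 ] [ 0.04 -0.06 -0.02] 1.0 0.0
6.58 [ 0.437  -0.2216  0.0492] [-0.15  1.62  3.07] [ 0.06  0.12 -0.07] 0.221 88.0
6.93 [ 0.437  -0.2216  0.055 ] [ 0.29 -0.43 -1.69] [-0.01 -0.01  0.  ] 0.219 87.8
7.33 [ 0.453  -0.2029  0.0549] [ 0.25 -0.3  -2.34] [ 0.01 -0.02 -0.02] 0.221 87.9
```

View pics/g.png

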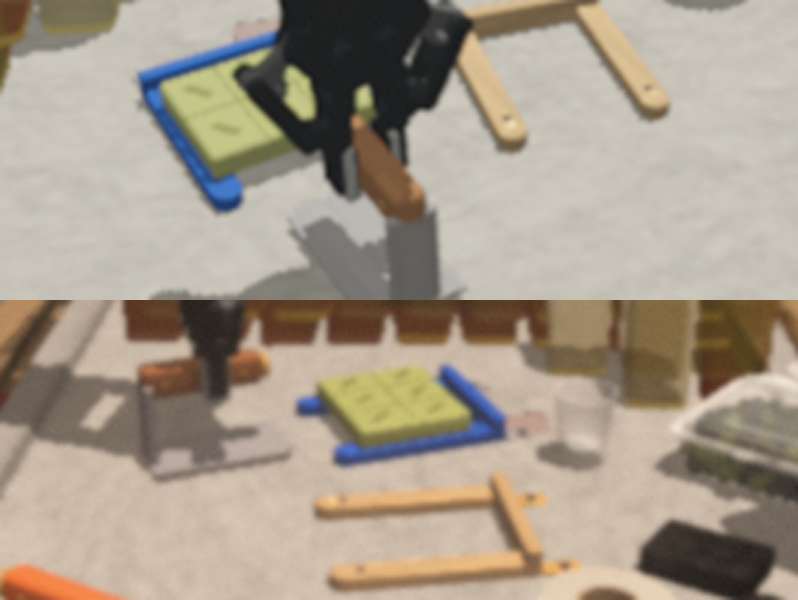

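The picture shows the handle held between the fingers, with the blade off the bench and level. The blade's lead corner in the side panel is at (292,452), and the frame and slab are undisturbed. I'll check the blade offset before sliding.

```bash
python3 - <<'E'
from h import *
f=pickle.load(open("g_side.pkl","rb"))
T=np.array([.453,-.2029]);c,s=np.cos(Y),np.sin(Y)
def m(u,v,z,o):
    p=unproj(f,((u+.5)/3-.5+190,(v-300+.5)/3-.5+190),z)[:2]-o; return (np.array([c*p[0]+s*p[1],-s*p[0]+c*p[1]])*1e3).round(1)
S=np.array([.6023,-.2208])
print("blade lead right",m(292,452,.006,T),"rear right",m(155,478,.006,T),"lead left",m(265,428,.009,T), "handle rear top",m(139,371,.087,T))
print("slab FR",m(362,432,.03,S),"BR",m(471,415,.03,S),"FL",m(318,380,.03,S),"BL",m(420,366,.03,S))
print("rail tips R",m(336,453,.006,S),"L",m(298,405,.006,S))
E
```

```text
blade lead right [ 55.3 -28.7] rear right [-56.5 -32.8] lead left [46.7 15.9] handle rear top [-57.7 -11.8]
slab FR [-47.8 -61.8] BR [ 44.  -64.3] FL [-46.6  47.3] BL [44.8 43.5]
rail tips R [-63.2 -43.2] L [-62.4  55.7]
```

```bash
python3 - <<'E'
from h import *
from bench import env, monitor, eyes
S=np.array([.6023,-.2208]);a=np.array([np.cos(Y),np.sin(Y)])
p=S-.004*a
h=env.movel([*p,.0545],velocity=.06,guard=4); print(h); st(monitor)
if not h:
    env.movel([*p,.066],velocity=.01); st(monitor)
    env.movel([*p,.085],velocity=.03); st(monitor)
    shot(eyes,"l",{"scene":(130,205),"side":(190,170)})
E
```

```text
False
10.02 [ 0.5982 -0.2203  0.0545] [ 0.5  -0.69 -2.2 ] [ 0.02 -0.04 -0.01] 0.221 87.9
11.32 [ 0.5983 -0.2203  0.0659] [-0.19 -0.48 -4.94] [-0.01 -0.03  0.05] 0.222 87.9
12.1 [ 0.5982 -0.2203  0.0848] [-0.14  0.35 -4.36] [-0.01 -0.03  0.02] 0.217 87.9
```

View pics/l.png

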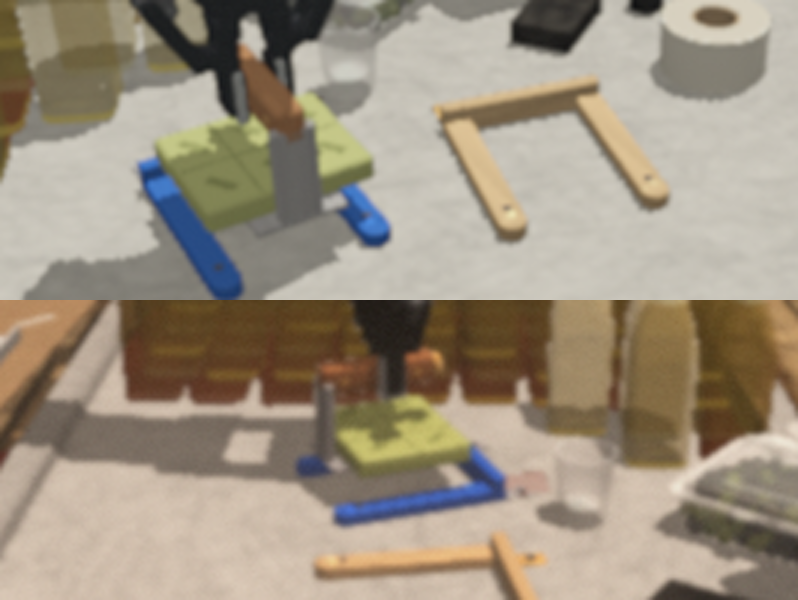

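The slab sits flat on the blade and clear of the blue rails. The load went from 2.3 N to about 4.4 N, and the moment is near zero, so it is balanced. I'll carry it to the rack and hover there.

```bash
cat >> h.py <<'E'
RK=np.array([.5304,-.3996]); YR=np.radians(-18.8); aR=np.array([np.cos(YR),np.sin(YR)]); bR=np.array([-aR[1],aR[0]])
PT=RK+(-.007-.004)*aR   # lifter (TCP) target at the rack
E
python3 - <<'E'
from h import *
from bench import env, monitor, eyes
env.movel([.5982,-.2203,.100],velocity=.05)
env.movel([.48,-.24,.105],velocity=.09,frame=down(Y)); st(monitor)
env.movel([*PT,.100],velocity=.08,frame=down(YR)); st(monitor)
env.movel([*PT,.068],velocity=.04); st(monitor)
shot(eyes,"r",{"scene":(190,205),"side":(220,210)})
E
```

```text
14.13 [ 0.4803 -0.2399  0.105 ] [ 0.06 -0.15 -4.86] [ 0.02 -0.02  0.01] 0.22 87.9
16.3 [ 0.52   -0.3958  0.1001] [ 0.34 -0.15 -4.67] [-0.   -0.01  0.02] 0.219 87.9
17.25 [ 0.5201 -0.3962  0.0683] [-0.21  0.35 -3.99] [ 0.02 -0.03 -0.01] 0.22 87.9
```

View pics/r.png

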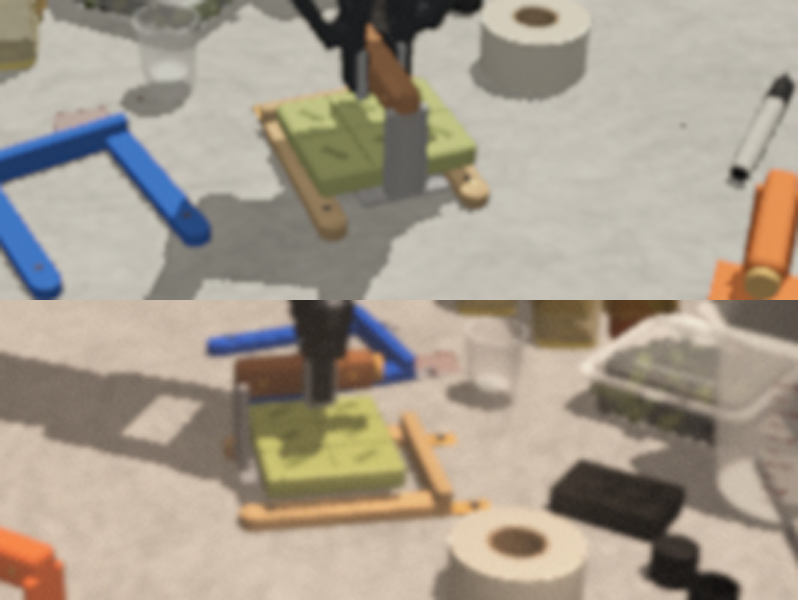

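The slab hovers level just over the rack. In the scene panel the slab's front corners are at (318,182) and (474,152). I'll fit it against the rack within the same images.

```bash
cat > fr.py <<'E'
from h import *
from scipy.optimize import least_squares
C=pickle.load(open("r_scene.pkl","rb"));D=pickle.load(open("r_side.pkl","rb"))
g={"c":(C,190,205,0),"s":(D,220,210,300)}
L=[("c",-48,56,40.3,318,182),("c",-48,-56,40.3,474,152),("c",48,-56,40.3,425,82),("c",48,56,40.3,278,105),
("s",-48,56,40.3,247,405),("s",-48,-56,40.3,262,483),("s",48,-56,40.3,405,470),("s",48,56,40.3,378,398)]
Q=[("s",72,60,22,412,413),("s",72,-60,22,451,495),("s",-74,-50,6,240,517),("c",-74,50,6,336,234),("c",-74,-50,6,484,200),("c",72,60,22,254,105)]
def fit(L):
    def r(p):
        c,s=np.cos(p[2]),np.sin(p[2]);o=[]
        for k,x,y,z,u,v in L:
            f,a,b,h=g[k];x,y=x/1e3,y/1e3
            o.append(proj(f,[p[0]+c*x-s*y,p[1]+s*x+c*y,z/1e3])[0]-[(u+.5)/3-.5+a,(v-h+.5)/3-.5+b])
        return np.array(o).ravel()
    q=least_squares(r,[.53,-.4,-.3],loss="soft_l1"); print((q.x*[1e3,1e3,57.3]).round(1),r(q.x).reshape(-1,2).round(1).tolist()); return q.x
s=fit(L);k=fit(Q);d=(s-k)[:2];c,n=np.cos(YR),np.sin(YR)
print("slab in rack (same pics)",1e3*(c*d[0]+n*d[1]),1e3*(-n*d[0]+c*d[1]),57.3*(s-k)[2])
d=s[:2]-RK;print("vs RK",1e3*(c*d[0]+n*d[1]),1e3*(-n*d[0]+c*d[1]))
E
python3 fr.py
```

```text
[ 522.9 -399.4  -21. ] [[-0.2, -1.8], [2.0, -2.3], [1.3, -2.7], [-0.3, -1.5], [-0.5, -1.4], [-0.2, -2.3], [-0.3, -1.0], [-1.0, -1.6]]
[ 531.1 -401.4  -19. ] [[0.2, -1.6], [0.9, -2.5], [-0.7, 0.5], [0.8, 0.3], [-1.1, 0.7], [0.8, -0.7]]
slab in rack (same pics) -8.429349043401775 -0.7934655643040249 -2.024645566994869
vs RK -7.149603308337793 -2.232906521095664
```

The slab is centred to about 1 mm and sits about 8 mm toward the front, which is mid-rail, so it's good to lower. After that I'll draw the blade out and return the lifter to its original bench spot.

```bash
python3 - <<'E'
from h import *
from bench import env, monitor, eyes
env.movel([*PT,.0605],velocity=.02); st(monitor)
env.movel([*PT,.0543],velocity=.008); env.hold(.2); st(monitor)
q=PT-.128*aR
print(env.movel([*q,.0543],velocity=.06,guard=4)); st(monitor)
shot(eyes,"o",{"scene":(190,205),"side":(220,210)})
E
```

```text
17.88 [ 0.52   -0.3961  0.0604] [ 0.47 -0.08 -4.88] [-0.04 -0.01  0.02] 0.221 87.9
19.0 [ 0.52   -0.396   0.0544] [ 0.58  0.04 -2.56] [ 0.01  0.03 -0.03] 0.218 88.0
False
21.28 [ 0.3989 -0.3549  0.0543] [ 0.33  0.29 -2.58] [-0.06 -0.01  0.  ] 0.222 88.0
```

View pics/o.png

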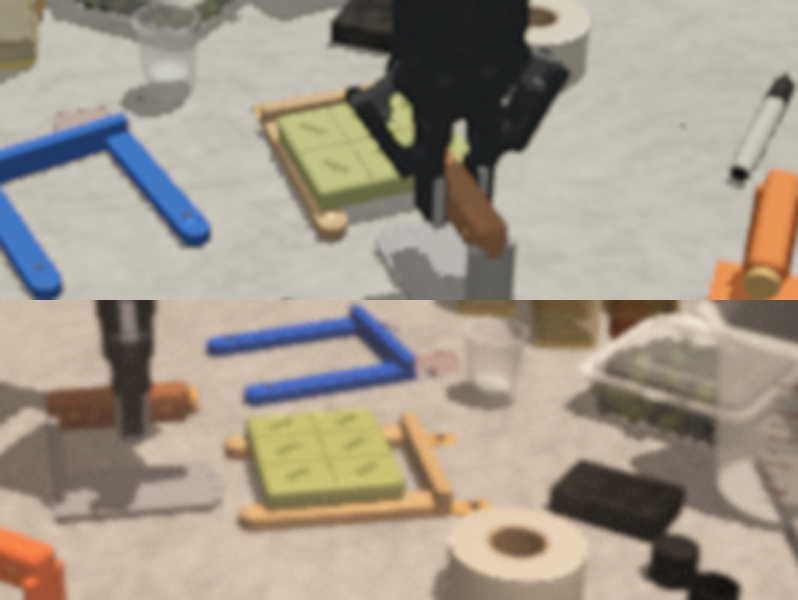

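The slab lies flat on both pale rails and the blade is out. Now I'll park the lifter and take a last overhead look.

```bash
python3 - <<'E'
from h import *
from bench import env, monitor, eyes
q=PT-.128*aR
env.movel([*q,.09],velocity=.08)
env.movel([.437,-.2216,.08],velocity=.12,frame=down(Y))
env.movel([.437,-.2216,.053],velocity=.06)
print(env.movel([.437,-.2216,.0485],velocity=.01,guard=2.5)); st(monitor)
env.release(); env.hold(.2)
p=monitor.sense()["position"]; env.movel([p[0],p[1],.15],velocity=.1)
env.reach([.47,-.33,.33],down(0)); st(monitor)
f=eyes.grab_frame("wrist"); pickle.dump(f,open("w3.pkl","wb"))
cv2.imwrite("pics/w3.png",cv2.resize(f["frame"][:,:,::-1],(800,600),interpolation=cv2.INTER_CUBIC))
E
```

```text
True
24.32 [ 0.4371 -0.2216  0.0492] [-0.41  0.73  5.56] [0.02 0.02 0.06] 0.222 89.2
27.2 [ 0.4698 -0.3294  0.3283] [-0.7   0.02 -1.26] [0.05 0.06 0.02] 1.002 0.0
```

View pics/w3.png

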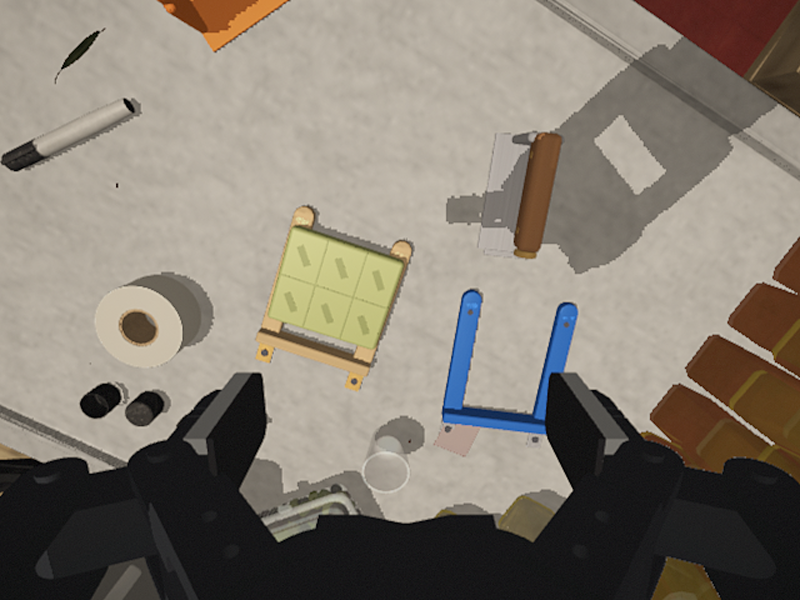

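The slab lies square on the rack with its corners at (293,226), (407,262), (368,350) and (268,318). The lifter is flat on the bench and clear, and the glass and label roll haven't moved. Handing in.

```bash
python3 -c "
from bench import job; print(job.hand_in())"
```

```text
the job is handed in; nothing more can be done
None
```

I moved the soap slab to the curing rack and handed the job in at about 27 s of the 58 s allowed; in the last picture it lies flat and centred on both rails, the lifter is flat on the bench clear of both racks, and the glass and label roll haven't moved.

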